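Roll the press roller over the pad jig and park it on the line

ROBOT

A 6-joint arm with a two-finger parallel gripper is mounted at the origin on the work surface. World frame = base frame: x ahead of the robot, y to its left, z up, the work surface at z = 0. Lengths are in mm, angles in degrees, forces in N, time in s.
With the tool pointing down it reaches from about 350 to 850 mm from the base axis. Payload 8.1 kg.
Tool frame: the origin (TCP) lies midway between the tips of the shut fingers; the grasp point (between the pads) lies grip_depth behind it (grip_depth is the distance from the TCP to the grasp point, in mm); z points along the fingers, y is the line along which they close (so a half turn about z gives the same grasp; the last joint's range is limited). The gripper opens to 85 mm and grips with 20 to 120 N. Pads are 22 mm wide; open, the fingers measure 114 mm over their backs; the gripper's body (76 mm by 85 mm) begins 54 mm behind the grasp point. The pads swing forward as they close: fully open they stand 13 mm farther back than shut.
Start: joints at [-74.679, 7.471, 85.268, -0, 87.261, -4.893], TCP at [207.336, -563.043, 231.292] pointing down, gripper open.
Joint ranges: [-169.43, 169.43], [-51.17, 129.36], [1.28, 143.12], [-76.62, 256.62], [0, 156.53], [-152.29, 152.29]. Speed limits (degrees/s): [136.94, 136.94, 159.86, 180, 180, 180].

INTERFACE

Orientations are given as [roll, pitch, yaw] about the fixed x, y, z axes, in that order (R = Rz(yaw) Ry(pitch) Rx(roll)).
In Python, from bench import sense, snapshot, hand_in, grip_depth gives the robot as it stands. The module is installed in compiled form; this text tells all that it offers.
- The arm moves only by the tool apply_moves, never from a script. Its argument "series" is text: rows parted by semicolons, each of 5 numbers parted by spaces: the shift along the tool's x, y, z each as a share of 0.3 m, from -1 to 1, then the turn about the tool's z as a share of 2 rad, from -1 to 1, then the gripper's target within -1 to 1 (shut at 1, half-way at 0, fully open at -1). In form: tx ty tz twist gripper; .... A call has 1 to 5 rows; each row shifts and turns the commanded pose from where the row before left it, along the tool's axes as they then stand; what a row does not reach is not made up. A row lasts 1/12 s, in which the tool goes at most 41.7 mm and 7.16 degrees, less where a joint would pass 70% of its speed; a pose out of reach is approached as far as the arm can. A call with a number of a shift or a turn outside -1 to 1 is refused whole. A call with a gripper value outside its range is refused whole. The fingers move at their own pace and stop on an object; "squeeze" is the grip in N (left out, the last holds). Time passes only in rows, so rows that do not move let the fingers close. It gives the time, the measured TCP pose, the force, the opening and the grip force at its end, in the units of the state.
- sense(): the state, without advancing time (a new reading comes with each control period).
- snapshot(name): name is "scene" or "top"; returns a dict with "frame" (480x640x3 uint8, blue, green, red), "depth" (480x640 float32, mm along the optical axis (not along the pixel's ray), 0 where there is no reading), "intrinsics" (3x3 intrinsics, pixels), "extrinsics" (4x4, takes a point from camera to world coordinates). Camera axes: x right, y down, z forward; pixel columns grow to the right and rows downward; lengths in mm; the calibration is good to about 2 mm. A picture is of the moment at which its call begins.
- hand_in(): hands the job in; it is judged then, once.
The state is a dict: "time": time; "joint_pos": joint angles; "qd": joint speeds; "joint_efforts": joint torques, N m; "tool_pos": TCP position; "tcp_rot": TCP orientation; "ft_force": force on the tool from outside, world axes, zero at the start; "wrist_torque": the same for the moment, N m; "finger_gap": finger opening in mm; "grip_force": force on a finger pad.
Only numpy, scipy, OpenCV 4.12 (cv2) and the standard library are available. Lean on these libraries where they do the work, as an engineer would, in place of code of your own. Each camera call takes 0.05 s, during which the arm holds its last target. There are 200 camera calls.

TASK

Two aluminium platens of the pad-pressing jig on the bench stand slightly proud. Roll the loose rubber roller along the jig over them, pressing down on it with the fingertips so that first the nearer and then the farther platen is pushed down flush and bedded under a steady press of at least 10 N, and let it come to rest square on the line scribed across the jig beyond them. Do not grip or lift the roller, never push on it with more than 30 N, press on the jig only through the roller, and leave the other things on the bench where they are.

Things in the scene. Friction and masses are not known exactly. Their poses are not given: they have to be found in the camera images.
- jig: Grey block 242 x 130 mm screwed on a plywood board 260 x 330 mm, fixed to the bench. Origin: on its axis, 30 mm below the rolling surface (board top at +6 mm), within 4 mm of bench height. x: rolling direction, towards the line; y across. Along x (mm): landing -115 to -45, platen a -44 to -7, platen b -7 to 30, landing 30 to 115, then lips 8 mm high at both ends.
- line (a point): Middle of the thin dark line scribed across the jig's far landing, on the rolling surface (46 mm from the jig's middle along its x). Axes as the jig's.
- platen_a (a joint): How far (m) the nearer platen is pushed down: 0 = 2 mm proud of the rolling surface, 0.002 = flush with it; starts 0 to 0.0003. Aluminium plate 36 mm along x, 112 mm wide, top level but for a 9 mm long, 2 mm deep bevel on its near edge, in a stiff upright guide: goes down under about 14 N (roller's weight included) wherever it is loaded, stays as left, stops dead when flush.
- platen_b (a joint): The same for the farther platen, of the same make.
- roller: Loose black rubber cylinder with steel core, 40 mm diameter, 90 long, 0.28 to 0.42 kg, lying across the near landing. Origin at its centre; own y = axle (square to the jig's x within 0.05 rad at the start); x, z turn with it. Under a fingertip pressed on its top it rolls half as far as the fingertip travels; some rolling resistance: it stays where it is let go on the level.
- bowl: Stainless parts bowl, 124 mm across, 36 mm high, loose; leave alone. Origin: centre of its underside.
- multimeter: Blue plastic multimeter, 150 x 78 x 34 mm, loose; leave alone. Origin: centre of its underside.
- screwdriver: Screwdriver with black handle, 190 mm, lying on the board beside the jig; leave alone.
- heat_sink: Small finned aluminium heat sink, 50 x 50 x 26 mm, on the board beside the jig; leave alone. Origin: centre of its underside.
- socket: Steel spanner socket standing upright on the board, 26 mm across, 50 mm high; leave alone. Origin: centre of its underside.
- jar: Glass jar with a steel cap, 64 mm across, 75 mm high; leave alone. Origin: centre of its underside.
- spanner: Steel spanner, 180 mm, lying flat; leave alone.
- platen_a_top (a point): Middle of the nearer platen's top face, 26 mm before the jig's middle along its x; level with the line when flush.
- platen_b_top (a point): Middle of the farther platen's top face, 11 mm beyond the jig's middle.
Things that resemble listed ones, but are neither listed nor needed, are in the scene too. Of the things that look like the roller, the smallest one is meant.

How it is judged:
By the outcome, as a careful person would: the job done as asked, in the order asked, and still so for the second after the job is handed in, with the robot touching nothing.
It also fails if it takes over 72 s, if anything falls off the work surface, if the arm or the gripper's body presses on something with over 40 N, if the wrist force passes 120 N, or if a joint passes its speed limit or range.

## Working session

There is one attempt and no reset: what is moved stays moved. The work goes in short steps, Python scripts to look and compute and a tool call to move; the robot and the scene stay as the last step left them, time stands still between calls to the robot, and variables do not carry over. Pictures are saved under pics/ and viewed, at most 10 in all, crops included, and the job is handed in when it is done.

Besides the shell and the picture viewer there is one more tool, called as name(argument=value, ...) on one line, values as JSON. apply_moves: Moves the arm, as the interface text tells. Its arguments: {"type":"object","properties":{"series":{"type":"string"},"squeeze":{"type":"number"}},"required":["series"]}

```bash
mkdir -p pics
python3 - <<'E'
from bench import *
import cv2,numpy as np
print(sense(),grip_depth)
for n in("scene","top"):
    s=snapshot(n);cv2.imwrite(f"pics/{n}0.png",s["frame"]);np.savez(f"{n}0.npz",**s);print(n,s["intrinsics"].round(1).tolist(),s["extrinsics"].round(3).tolist())
E
```

```text
{'time': 0.0, 'joint_pos': array([-7.46804955e+01,  7.51657526e+00,  8.53310685e+01, -7.84065945e-04,
        8.72594415e+01, -4.89484838e+00]), 'qd': array([-0.01011783, -0.03726009,  0.00081458, -0.00095605,  0.01862203,
       -0.03893609]), 'joint_efforts': array([ 3.26122363e-04, -5.69402933e+01, -5.00547624e+01, -1.97298050e-04,
        1.45542371e-02, -2.73628348e-05]), 'tool_pos': array([ 207.1722181 , -562.50978378,  230.21196988]), 'tcp_rot': array([-1.79893238e+02, -8.35705092e-03,  2.02143833e+01]), 'ft_force': array([ 0.77541858,  0.61875146, -0.60357087]), 'wrist_torque': array([ 0.0208781 ,  0.00020933, -0.0223442 ]), 'grip_force': 0.0, 'finger_gap': 85.2406693407018} 18.700000000000003
scene [[606.4, 0.0, 320.1], [0.0, 606.4, 244.7], [0.0, 0.0, 1.0]] [[-0.839, 0.428, -0.337, 911.032], [0.544, 0.666, -0.51, 678.485], [0.006, -0.611, -0.792, 1112.243], [0.0, 0.0, 0.0, 1.0]]
top [[527.3, 0.0, 317.1], [0.0, 527.3, 245.6], [0.0, 0.0, 1.0]] [[0.027, -0.998, 0.063, 374.993], [-1.0, -0.028, -0.008, 4.18], [0.01, -0.063, -0.998, 1571.6], [0.0, 0.0, 0.0, 1.0]]
```

View pics/scene0.png

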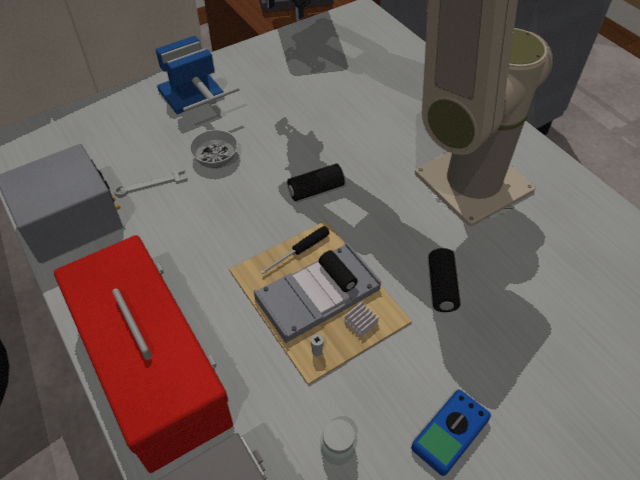

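View pics/top0.png

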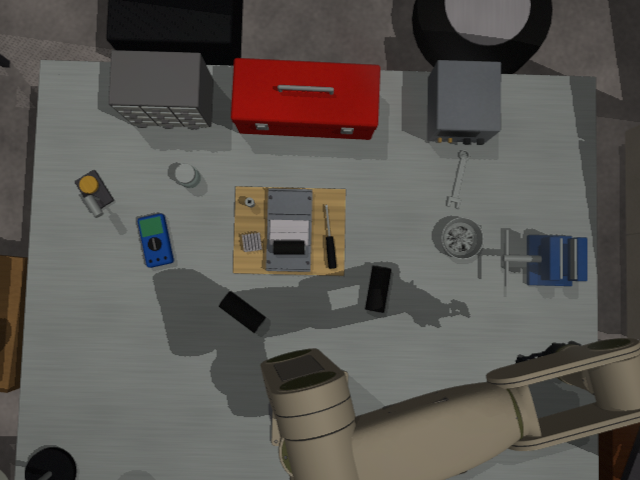

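The three things that look like the roller are, in the top view, at (289,247) on the jig, and at (242,312) and (378,289) on the bench. The one on the jig looks smallest and lies across the near landing, so it fits. An enlarged crop should confirm this.

```bash
cat > h.py <<'E'
import numpy as np,cv2
def ray(s,uv,z):
    "pixels -> world points on plane z"
    uv=np.atleast_2d(uv).astype(float);K,T=s["intrinsics"],s["extrinsics"]
    d=(np.linalg.inv(K)@np.c_[uv,np.ones(len(uv))].T).T@T[:3,:3].T
    return T[:3,3]+d*((z-T[2,3])/d[:,2])[:,None]
def cloud(s):
    v,u=np.indices(s["depth"].shape);K,T=s["intrinsics"],s["extrinsics"];d=s["depth"]
    p=np.stack([(u-K[0,2])/K[0,0]*d,(v-K[1,2])/K[1,1]*d,d],-1)
    return p@T[:3,:3].T+T[:3,3]
E
python3 - <<'E'
import numpy as np,cv2
from h import *
t=dict(np.load("top0.npz"));s=dict(np.load("scene0.npz"))
a=cv2.resize(t["frame"][180:330,215:395],None,fx=3,fy=3,interpolation=2)
b=cv2.resize(s["frame"][220:380,225:415],None,fx=3,fy=3,interpolation=2)
cv2.imwrite("pics/ct.png",a);cv2.imwrite("pics/cs.png",b)
g=cv2.cvtColor(t["frame"],6);m=(g<40).astype(np.uint8)
n,l,st,c=cv2.connectedComponentsWithStats(m[180:340,200:400])
for i in range(1,n):
    if st[i,4]>150:
        r=cv2.minAreaRect(np.argwhere(l==i)[:,::-1].astype(np.float32));print(c[i]+[200,180],st[i,4],r[1],r[2])
P=cloud(t)
for uv in [(289,247),(289,240),(289,222),(289,205),(280,262),(340,200),(330,265),(220,250),(249,202),(250,241)]:
    print(uv,P[uv[1],uv[0]].round(1))
E
```

```text
[330.44117647 252.29831933] 238 (31.225101470947266, 7.723230361938477) 85.2363510131836
[288.         247.17690418] 407 (13.0, 30.0) 90.0
[377.95781072 288.79931585] 877 (19.487159729003906, 45.19781494140625) 9.727579116821289
[241.80490524 311.37569677] 897 (45.599998474121094, 19.600000381469727) 36.869895935058594
(289, 247) [463.4  72.   71.8]
(289, 240) [485.8  74.2  38.4]
(289, 222) [539.1  76.   32.7]
(289, 205) [589.5  77.7  30.4]
(280, 262) [421.1  98.7  33.1]
(340, 200) [611.6 -72.9  11.1]
(330, 265) [416.7 -47.7  22.9]
(220, 250) [ 4.530e+02  2.805e+02 -2.000e-01]
(249, 202) [591.  191.9  59.2]
(250, 241) [479.9 187.9  35.5]
```

View pics/ct.png

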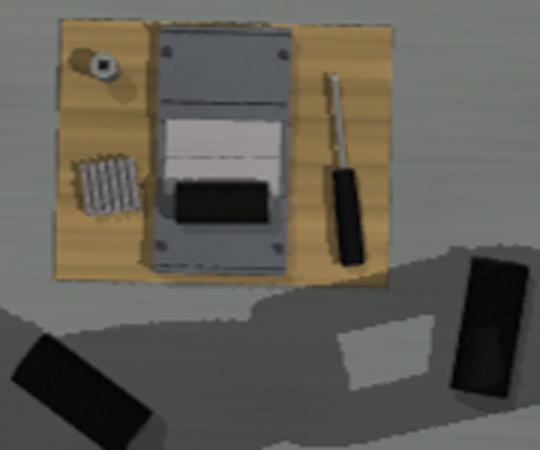

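View pics/cs.png

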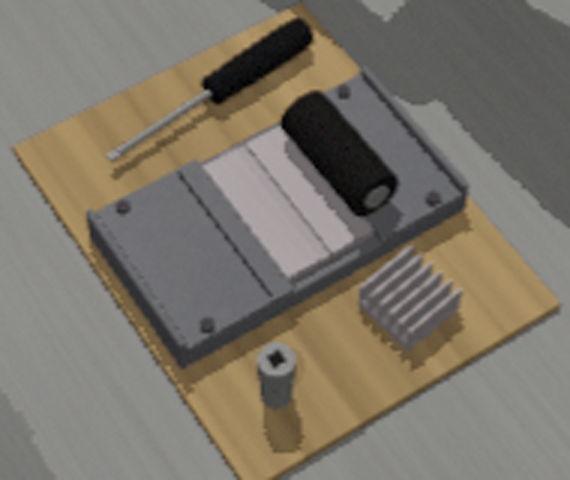

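Confirmed: the roller on the jig is the smallest (30x13 px against 45x19 px for the other two). It lies across the near landing, just before the platens. In the top view the line is at about row 214, cols 268–311, and the platen gap is at row 232. I'll measure the jig frame now.

```bash
cat >> h.py <<'E'
def darkline(s,p0,p1,w=4,n=40):
    "refine a thin dark line near segment p0-p1: end points of a fitted line, pixels"
    g=cv2.cvtColor(s["frame"],6).astype(np.float32);p0,p1=np.float64(p0),np.float64(p1)
    d=(p1-p0)/np.linalg.norm(p1-p0);nn=np.array([-d[1],d[0]]);o=np.linspace(-w,w,8*w+1);q=[]
    for t in np.linspace(.05,.95,n):
        c=p0+t*(p1-p0);xy=(c+o[:,None]*nn).astype(np.float32)
        v=cv2.remap(g,xy[None,:,0].copy(),xy[None,:,1].copy(),1)[0]
        wt=np.clip(np.median(v)-v-3,0,None)
        if wt.sum()>0:q.append(c+nn*(wt@o/wt.sum()))
    q=np.float32(q);vx,vy,x,y=cv2.fitLine(q,cv2.DIST_HUBER,0,.01,.01).ravel()
    f=lambda p:np.array([x,y])+np.array([vx,vy])*((p-[x,y])@[vx,vy])
    return np.array([f(p0),f(p1)])
def roller(s,u0,u1,v0,v1,z):
    "roller silhouette: centre on plane z and yaw of its axle's normal (deg)"
    g=cv2.cvtColor(s["frame"],6)[v0:v1,u0:u1];m=cv2.morphologyEx((g<45).astype(np.uint8),2,np.ones((3,3)))
    n,l,st,c=cv2.connectedComponentsWithStats(m);i=1+st[1:,4].argmax()
    p=np.argwhere(l==i)[:,::-1]+[u0,v0];w=ray(s,p,z)[:,:2]
    r=cv2.minAreaRect(w.astype(np.float32));cv=np.cov(w.T);e=np.linalg.eigh(cv)[1][:,1];e=e*np.sign(e[1])
    return np.array(r[0]),w.mean(0),np.degrees(np.arctan2(-e[0],e[1])),st[i,4]
E
python3 - <<'E'
from h import *
t=dict(np.load("top0.npz"));s=dict(np.load("scene0.npz"))
for n,c,L in(("top",t,{"line":[(269,213.8),(311,214.5)],"gap":[(270,232),(308,232.5)]}),("scene",s,{"line":[(285.7,277),(315.5,317)],"gap":[(307.5,268.5),(333.5,301.5)]})):
    for k,(a,b) in L.items():
        q=darkline(c,a,b,3);w=ray(c,q,30.5)[:,:2];d=w[0]-w[1];d=d*np.sign(d[1])
        print(n,k,q.round(1).tolist(),w.round(1).tolist(),"yaw",np.degrees(np.arctan2(-d[0],d[1])).round(2))
# board
h=cv2.cvtColor(t["frame"],40);m=cv2.inRange(h,(10,60,60),(25,255,255));m[:180]=0;m[282:]=0;m[:,:225]=0;m[:,355:]=0
r=cv2.minAreaRect(cv2.findNonZero(m));w=ray(t,cv2.boxPoints(r),6)[:,:2];print("board",w.round(1).tolist(),w.mean(0),r[2])
print("roller top",roller(t,268,310,235,262,55));print("roller scene",roller(s,305,365,240,300,50))
P=cloud(t);print("landing z",np.median(P[196:210,272:305,2]),"board",np.median(P[215:225,240:255,2]),"bench",np.median(P[240:260,200:225,2]))
P=cloud(s);print("landing z",np.median(P[295:305,275:285,2]))
E
```

```text
top line [[269.0, 213.7], [311.0, 214.3]] [[562.2, 135.6], [563.9, 12.2]] yaw 0.78
top gap [[270.0, 232.0], [308.0, 232.0]] [[508.3, 130.9], [511.5, 19.6]] yaw 1.64
scene line [[284.6, 277.9], [314.5, 317.8]] [[564.6, 16.2], [564.1, 135.2]] yaw 0.25
scene gap [[307.0, 268.9], [333.0, 301.9]] [[511.1, 22.3], [510.4, 123.7]] yaw 0.36
board [[385.7, 240.0], [646.0, 243.4], [647.5, -90.1], [386.8, -90.1]] [516.52114753  75.8025922 ] 1.3639274835586548
roller top (array([462.90197754,  74.20501709]), array([462.78851939,  74.909184  ]), np.float64(1.0992970073864698), np.int32(433))
roller scene (array([466.05505371,  72.6244278 ]), array([466.23177586,  70.66645957]), np.float64(-1.5894914115161136), np.int32(716))
landing z 31.301602115699552 board 7.68861398367244 bench 0.3843461805344077
landing z 30.308506439196776
```

apply_moves(series="0.13 0 0 0 -0.4; 0.13 0 0 0 -0.4; 0.13 0 0 0 -0.4; 0.13 0 0 0 -0.4; 0.13 0 0 0 -0.4")

```text
time: 0.52
tool_pos: [391.7, -494.6, 230.8]
tcp_rot: [-180.0, 0.0, 20.2]
ft_force: [-0.1, -1.0, -0.8]
finger_gap: 59.9
grip_force: 0.0
```

The line's middle is at about (563.8, 75), the jig yaw is about 0.5°, and the roller is at about x=464, y=73. I'll go above it.

apply_moves(series="0.061 -0.122 0 0 -0.17; 0.061 -0.122 0 0 -0.17; 0.061 -0.122 0 0 -0.17; 0.061 -0.122 0 0 -0.17; 0.061 -0.122 0 0 -0.17")

```text
time: 0.93
tool_pos: [412.6, -290.2, 230.5]
tcp_rot: [-179.9, 0.0, 20.2]
ft_force: [1.3, 0.7, 0.1]
finger_gap: 49.8
grip_force: 0.0
```

apply_moves(series="0.061 -0.122 0 0 -0.17; 0.061 -0.122 0 0 -0.17; 0.061 -0.122 0 0 -0.17; 0.061 -0.122 0 0 -0.17; 0.061 -0.122 0 0 -0.17")

```text
time: 1.35
tool_pos: [435.1, -87.0, 231.0]
tcp_rot: [-180.0, 0.0, 20.2]
ft_force: [1.1, -0.5, 0.2]
finger_gap: 49.5
grip_force: 0.0
```

apply_moves(series="0.061 -0.122 0 0 -0.17; 0.061 -0.122 0 0 -0.17; 0.061 -0.122 0 0 -0.17; 0 0 0 0.06 -0.17; 0 0 0 0.06 -0.17")

```text
time: 1.77
tool_pos: [448.8, 35.9, 230.9]
tcp_rot: [-180.0, 0.0, 6.5]
ft_force: [0.2, -1.0, -0.1]
finger_gap: 49.5
grip_force: 0.0
```

apply_moves(series="0 0 0 0.052 -0.17; 0 0 0 0 -0.17; 0 0 0 0 -0.17")

```text
time: 2.02
tool_pos: [449.0, 33.1, 231.0]
tcp_rot: [-180.0, 0.0, 0.7]
ft_force: [0.0, -0.6, 0.3]
finger_gap: 49.5
grip_force: 0.0
```

apply_moves(series="0.023 -0.136 0 0 -0.17; 0 0 0.12 0 -0.17; 0 0 0.12 0 -0.17; 0 0 0.12 0 -0.17; 0 0 0.1 0 -0.17")

```text
time: 2.43
tool_pos: [454.8, 73.7, 90.9]
tcp_rot: [180.0, 0.1, 0.7]
ft_force: [-0.5, 0.4, 0.1]
finger_gap: 49.8
grip_force: 0.0
```

apply_moves(series="0 0 0 0 -0.17")

```text
time: 2.52
tool_pos: [450.5, 73.4, 86.5]
tcp_rot: [180.0, 0.6, 0.7]
ft_force: [-0.6, 0.3, -0.4]
finger_gap: 50.1
grip_force: 0.0
```

Run:
```python
from bench import *
from h import *
s=snapshot("scene");cv2.imwrite("pics/cs2.png",cv2.resize(s["frame"][190:340,240:400],None,fx=4,fy=4,interpolation=2))
r=sense();print(r["tool_pos"],r["tcp_rot"],r["ft_force"])
```

```text
[452.41550462  73.42386606  89.97161649] [179.98366838   0.45187473   0.6318758 ] [0.04222592 0.41943411 1.36949884]
```

View pics/cs2.png

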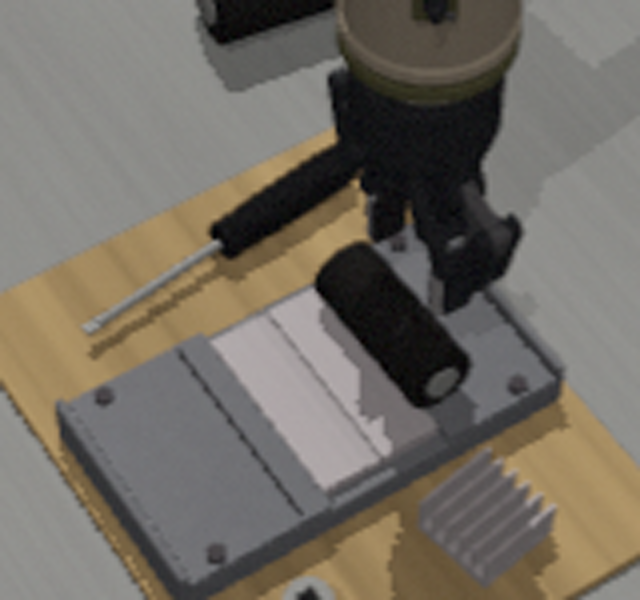

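The fingers straddle the roller's middle, and the tips stand about 10 mm behind its axle. I'll shift slightly forward and come down gently.

apply_moves(series="0.01 0 0.01 0 -0.17; 0.008 0 0.01 0 -0.17; 0 0 0.01 0 -0.17; 0 0 0.01 0 -0.17; 0 0 0 0 -0.17")

```text
time: 2.98
tool_pos: [461.6, 73.9, 81.8]
tcp_rot: [-180.0, -0.1, 0.5]
ft_force: [-0.7, -0.1, 0.0]
finger_gap: 50.0
grip_force: 0.0
```

apply_moves(series="0 0 0.003 0 -0.17; 0 0 0.003 0 -0.17; 0 0 0.003 0 -0.17; 0 0 0 0 -0.17")

```text
time: 3.32
tool_pos: [461.0, 73.9, 78.5]
tcp_rot: [180.0, 0.0, 0.5]
ft_force: [0.1, -0.0, 0.1]
finger_gap: 49.8
grip_force: 0.0
```

apply_moves(series="-0.007 0 0.004 0 -0.17; -0.007 0 0.004 0 -0.17; 0 0 0.004 0 -0.17; 0 0 0.004 0 -0.17; 0 0 0.002 0 -0.17")

```text
time: 3.73
tool_pos: [456.7, 73.9, 73.0]
tcp_rot: [180.0, 0.0, 0.5]
ft_force: [-0.5, 0.0, 0.6]
finger_gap: 50.1
grip_force: 0.0
```

apply_moves(series="0 0 0.002 0 -0.17; 0 0 0.002 0 -0.17; 0 0 0.002 0 -0.17; 0 0 0.002 0 -0.17; 0 0 0 0 -0.17")

```text
time: 4.15
tool_pos: [456.9, 73.9, 70.7]
tcp_rot: [-180.0, 0.0, 0.5]
ft_force: [-0.7, 0.2, -1.0]
finger_gap: 49.8
grip_force: 0.0
```

apply_moves(series="0 0 0.002 0 -0.17; 0 0 0.002 0 -0.17; 0 0 0.002 0 -0.17; 0 0 0 0 -0.17")

```text
time: 4.48
tool_pos: [456.8, 73.9, 68.8]
tcp_rot: [180.0, 0.0, 0.5]
ft_force: [0.7, 0.8, -0.2]
finger_gap: 49.8
grip_force: 0.0
```

apply_moves(series="0 0 0.002 0 -0.17; 0 0 0.002 0 -0.17; 0 0 0.002 0 -0.17; 0 0 0 0 -0.17")

```text
time: 4.82
tool_pos: [457.8, 73.9, 68.0]
tcp_rot: [-180.0, -0.1, 0.5]
ft_force: [0.2, -0.3, 4.2]
finger_gap: 50.0
grip_force: 2.1
```

apply_moves(series="0 0 0.002 0 -0.17; 0 0 0.002 0 -0.17; 0 0 0.002 0 -0.17; 0 0 0 0 -0.17")

```text
time: 5.15
tool_pos: [459.5, 74.0, 67.9]
tcp_rot: [-180.0, -0.3, 0.5]
ft_force: [-0.1, 0.3, 13.2]
finger_gap: 49.9
grip_force: 6.5
```

apply_moves(series="0.004 0 0.001 0 -0.17; 0.01 0 0.001 0 -0.17; 0.01 0 0.001 0 -0.17; 0.01 0 0 0 -0.17; 0 0 0 0 -0.17")

```text
time: 5.57
tool_pos: [470.7, 74.3, 67.9]
tcp_rot: [-180.0, -0.4, 0.5]
ft_force: [-0.6, 1.1, 18.8]
finger_gap: 49.8
grip_force: 9.7
```

apply_moves(series="0.01 0 0 0 -0.17; 0.01 0 0 0 -0.17; 0.01 0 0 0 -0.17; 0.01 0 0 0 -0.17; 0 0 0 0 -0.17")

```text
time: 5.98
tool_pos: [482.6, 74.6, 67.9]
tcp_rot: [-180.0, -0.4, 0.5]
ft_force: [-0.9, 1.1, 18.4]
finger_gap: 49.8
grip_force: 9.7
```

apply_moves(series="0 0 -0.015 0 -0.17; 0 0 -0.02 0 -0.17; -0.02 0 0 0 -0.17; -0.02 0 0 0 -0.17; -0.01 0 0 0 -0.17")

```text
time: 6.4
tool_pos: [462.6, 73.9, 74.3]
tcp_rot: [180.0, 0.1, 0.5]
ft_force: [-0.0, -0.7, -0.5]
finger_gap: 49.7
grip_force: 0.0
```

```bash
cat > look.py <<'E'
from bench import *
from h import *
import sys
s=snapshot("scene");t=snapshot("top");r=sense();print(r["tool_pos"].round(1),r["ft_force"].round(1))
# near-side (y+) end cap and whole silhouette in scene depth: points 45..75 mm high over the jig
for n,c in(("scene",s),("top",t)):
    P=cloud(c);m=(P[...,2]>52)&(P[...,2]<76)&(abs(P[...,1]-75)<50)&(P[...,0]>440)&(P[...,0]<600)
    q=P[m];print(n,len(q),q[:,:2].mean(0).round(1),end=" ")
    for lo,hi in((30,55),(55,75),(75,95),(95,120)):
        k=q[(q[:,1]>lo)&(q[:,1]<hi)];print([round(float(v),1) for v in (np.percentile(k[:,0],[3,50,97]) if len(k)>5 else [])],end=" ")
    print()
cv2.imwrite(f"pics/{sys.argv[1]}.png",cv2.resize(s["frame"][210:330,250:390],None,fx=4,fy=4,interpolation=2))
np.savez("last_s.npz",**s);np.savez("last_t.npz",**t)
E
python3 look.py s1
```

```text
[462.8  74.   74.3] [-0.1 -0.8 -0.6]
scene 681 [480.6  78.4] [463.4, 484.6, 496.2] [461.2, 481.1, 495.2] [464.4, 482.8, 494.0] [458.8, 480.3, 493.9] 
top 0 [nan nan] [] [] [] [] look.py:8: RuntimeWarning: Mean of empty slice.
  q=P[m];print(n,len(q),q[:,:2].mean(0).round(1),end=" ")
  ret = um.true_divide(
```

View pics/s1.png

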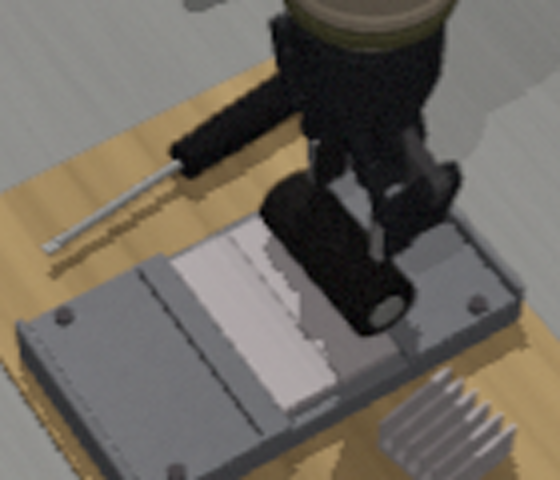

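The roller is at about x≈475.5, at the foot of platen a's bevel. Next is stroke 2.

apply_moves(series="0.008 0 0.01 0 -0.17; 0.007 0 0.006 0 -0.17; 0 0 0.005 0 -0.17; 0 0 0.004 0 -0.17; 0 0 0.002 0 -0.17")

```text
time: 6.92
tool_pos: [470.1, 74.0, 67.9]
tcp_rot: [-180.0, -0.1, 0.5]
ft_force: [-0.7, 0.6, 11.2]
finger_gap: 49.6
grip_force: 5.3
```

apply_moves(series="0 0 0.002 0 -0.17; 0 0 0.001 0 -0.17; 0 0 0 0 -0.17")

```text
time: 7.17
tool_pos: [470.9, 74.0, 68.0]
tcp_rot: [-180.0, -0.2, 0.5]
ft_force: [0.2, -0.2, 10.3]
finger_gap: 49.8
grip_force: 5.4
```

apply_moves(series="0.005 0 0.002 0 -0.17; 0.008 0 0.002 0 -0.17; 0.01 0 0.001 0 -0.17; 0.01 0 0 0 -0.17; 0 0 0 0 -0.17")

```text
time: 7.58
tool_pos: [482.4, 74.3, 67.9]
tcp_rot: [-180.0, -0.4, 0.5]
ft_force: [0.0, 0.6, 19.3]
finger_gap: 49.7
grip_force: 9.5
```

apply_moves(series="0.01 0 0 0 -0.17; 0.01 0 0 0 -0.17; 0.01 0 0 0 -0.17; 0.01 0 0 0 -0.17; 0 0 0 0 -0.17")

```text
time: 8.0
tool_pos: [494.5, 74.5, 67.9]
tcp_rot: [-180.0, -0.4, 0.5]
ft_force: [0.1, 0.4, 19.3]
finger_gap: 50.2
grip_force: 9.2
```

apply_moves(series="0 0 -0.014 0 -0.17; 0 0 -0.02 0 -0.17; -0.015 0 0 0 -0.17; -0.02 0 0 0 -0.17; 0 0 0 0 -0.17")

```text
time: 8.42
tool_pos: [478.3, 74.1, 73.8]
tcp_rot: [180.0, 0.1, 0.5]
ft_force: [-0.1, -0.4, -1.1]
finger_gap: 49.8
grip_force: 0.0
```

```bash
python3 look.py s2 2>/dev/null
```

```text
[479.1  74.1  74.1] [ 0.  -0.3  0.3]
scene 656 [492.8  79.9] [474.4, 496.5, 507.2] [473.1, 493.8, 507.1] [478.9, 496.0, 505.9] [470.4, 492.5, 505.6] 
top 2 [469.1  35.3] [] [] [] []
```

apply_moves(series="0 0 0.01 0 -0.17; 0 0 0.008 0 -0.17; 0 0 0.006 0 -0.17; 0 0 0.004 0 -0.17; 0 0 0.002 0 -0.17")

```text
time: 8.93
tool_pos: [482.5, 74.2, 67.9]
tcp_rot: [-180.0, -0.3, 0.5]
ft_force: [-0.5, 0.3, 16.2]
finger_gap: 50.3
grip_force: 8.4
```

apply_moves(series="0.008 0 0.002 0 -0.17; 0.01 0 0.002 0 -0.17; 0 0 0 0 -0.17; 0 0 0 0 -0.17; 0 0 0 0 -0.17")

```text
time: 9.35
tool_pos: [489.1, 74.3, 67.9]
tcp_rot: [-180.0, -0.4, 0.5]
ft_force: [0.0, 0.3, 17.1]
finger_gap: 49.9
grip_force: 9.1
```

apply_moves(series="0 0 0.002 0 -0.17; 0 0 0 0 -0.17; 0 0 0 0 -0.17; 0 0 0 0 -0.17; 0 0 0 0 -0.17")

```text
time: 9.77
tool_pos: [489.6, 74.3, 67.8]
tcp_rot: [-180.0, -0.5, 0.5]
ft_force: [-1.3, -0.0, 21.1]
finger_gap: 50.0
grip_force: 10.5
```

apply_moves(series="0 0 0 0 -0.17; 0 0 0 0 -0.17; 0 0 0 0 -0.17; 0 0 0 0 -0.17; 0 0 0 0 -0.17")

```text
time: 10.18
tool_pos: [489.6, 74.3, 67.8]
tcp_rot: [-180.0, -0.5, 0.5]
ft_force: [0.3, 0.2, 20.5]
finger_gap: 50.1
grip_force: 10.5
```

apply_moves(series="0 0 0 0 -0.17; 0 0 0 0 -0.17; 0 0 0 0 -0.17; 0 0 0 0 -0.17; 0 0 0 0 -0.17")

```text
time: 10.6
tool_pos: [489.6, 74.3, 67.8]
tcp_rot: [-180.0, -0.5, 0.5]
ft_force: [0.5, -0.3, 20.2]
finger_gap: 50.2
grip_force: 10.5
```

apply_moves(series="0.01 0 0 0 -0.17; 0.01 0 0 0 -0.17; 0.01 0 0 0 -0.17; 0.01 0 0 0 -0.17; 0 0 0 0 -0.17")

```text
time: 11.02
tool_pos: [501.9, 74.6, 67.9]
tcp_rot: [-180.0, -0.5, 0.5]
ft_force: [1.2, 0.2, 21.7]
finger_gap: 49.9
grip_force: 10.9
```

apply_moves(series="0.01 0 0 0 -0.17; 0.01 0 0 0 -0.17; 0 0 0 0 -0.17; 0 0 -0.016 0 -0.17; 0 0 -0.02 0 -0.17")

```text
time: 11.43
tool_pos: [503.4, 74.3, 74.7]
tcp_rot: [180.0, 0.0, 0.5]
ft_force: [0.8, -0.3, -0.2]
finger_gap: 49.7
grip_force: 0.0
```

apply_moves(series="-0.015 0 0 0 -0.17; -0.017 0 0 0 -0.17; 0 0 0 0 -0.17")

```text
time: 11.68
tool_pos: [492.1, 74.2, 73.7]
tcp_rot: [180.0, 0.1, 0.5]
ft_force: [0.7, -0.7, 0.4]
finger_gap: 49.9
grip_force: 0.0
```

```bash
python3 look.py s3 2>/dev/null
```

```text
[492.9  74.2  74. ] [-0.6 -0.8 -0.5]
scene 669 [506.1  79.5] [487.5, 509.3, 520.9] [485.6, 507.3, 520.4] [492.1, 508.7, 519.9] [483.6, 506.5, 519.3] 
top 2 [483.7  35.8] [] [] [] []
```

apply_moves(series="0 0 0.01 0 -0.17; 0 0 0.008 0 -0.17; 0 0 0.006 0 -0.17; 0 0 0.004 0 -0.17; 0 0 0.003 0 -0.17")

```text
time: 12.2
tool_pos: [496.5, 74.3, 67.8]
tcp_rot: [-180.0, -0.3, 0.5]
ft_force: [0.0, -0.2, 19.8]
finger_gap: 50.0
grip_force: 9.8
```

apply_moves(series="0.01 0 0.002 0 -0.17; 0.01 0 0.001 0 -0.17; 0.01 0 0 0 -0.17; 0.01 0 0 0 -0.17; 0 0 0 0 -0.17")

```text
time: 12.62
tool_pos: [509.7, 74.6, 67.9]
tcp_rot: [-180.0, -0.4, 0.5]
ft_force: [0.7, 0.7, 18.7]
finger_gap: 50.1
grip_force: 9.5
```

apply_moves(series="0.01 0 0 0 -0.17; 0.01 0 0 0 -0.17; 0.01 0 0 0 -0.17; 0.01 0 0 0 -0.17; 0 0 0 0 -0.17")

```text
time: 13.03
tool_pos: [521.4, 74.8, 67.8]
tcp_rot: [-180.0, -0.4, 0.5]
ft_force: [0.9, 1.5, 19.5]
finger_gap: 50.0
grip_force: 9.6
```

apply_moves(series="0 0 -0.015 0 -0.17; 0 0 -0.02 0 -0.17; -0.015 0 0 0 -0.17; -0.017 0 0 0 -0.17; 0 0 0 0 -0.17")

```text
time: 13.45
tool_pos: [506.6, 74.3, 74.1]
tcp_rot: [180.0, 0.1, 0.5]
ft_force: [0.2, -0.0, -0.6]
finger_gap: 50.0
grip_force: 0.0
```

```bash
python3 look.py s4 2>/dev/null
```

```text
[507.4  74.3  74.3] [ 0.8 -0.2  0.7]
scene 645 [518.  80.] [498.1, 522.1, 532.8] [498.4, 518.4, 532.0] [505.8, 521.9, 531.6] [495.6, 517.9, 530.3] 
top 1 [493.8  36.1] [] [] [] []
```

apply_moves(series="-0.01 0 0.01 0 -0.17; 0 0 0.008 0 -0.17; 0 0 0.006 0 -0.17; 0 0 0.004 0 -0.17; 0 0 0.003 0 -0.17")

```text
time: 13.97
tool_pos: [507.5, 74.4, 67.9]
tcp_rot: [-180.0, -0.3, 0.5]
ft_force: [-0.9, -0.1, 18.1]
finger_gap: 49.9
grip_force: 8.9
```

apply_moves(series="0.01 0 0.002 0 -0.17; 0.01 0 0.001 0 -0.17; 0.01 0 0 0 -0.17; 0.01 0 0 0 -0.17; 0 0 0 0 -0.17")

```text
time: 14.38
tool_pos: [520.7, 74.7, 67.9]
tcp_rot: [-180.0, -0.4, 0.5]
ft_force: [0.9, -0.0, 17.8]
finger_gap: 50.2
grip_force: 8.7
```

apply_moves(series="0.01 0 0 0 -0.17; 0.01 0 0 0 -0.17; 0.01 0 0 0 -0.17; 0.01 0 0 0 -0.17; 0 0 0 0 -0.17")

```text
time: 14.8
tool_pos: [532.7, 74.9, 67.9]
tcp_rot: [-180.0, -0.4, 0.5]
ft_force: [0.8, 0.7, 16.5]
finger_gap: 50.0
grip_force: 8.3
```

apply_moves(series="0.01 0 0.002 0 -0.17; 0 0 0.001 0 -0.17; 0 0 0 0 -0.17; 0 0 0 0 -0.17; 0 0 0 0 -0.17")

```text
time: 15.22
tool_pos: [536.2, 75.0, 67.7]
tcp_rot: [-180.0, -0.5, 0.5]
ft_force: [1.0, 1.0, 18.7]
finger_gap: 49.8
grip_force: 9.2
```

apply_moves(series="0 0 0 0 -0.17; 0 0 0 0 -0.17; 0 0 0 0 -0.17; 0 0 0 0 -0.17; 0 0 0 0 -0.17")

```text
time: 15.63
tool_pos: [536.2, 75.0, 67.7]
tcp_rot: [-180.0, -0.5, 0.5]
ft_force: [1.8, 2.6, 18.6]
finger_gap: 49.6
grip_force: 9.2
```

apply_moves(series="0 0 -0.016 0 -0.17; 0 0 -0.02 0 -0.17; -0.02 0 0 0 -0.17; -0.018 0 0 0 -0.17; 0 0 0 0 -0.17")

```text
time: 16.05
tool_pos: [518.9, 74.4, 73.7]
tcp_rot: [180.0, 0.1, 0.5]
ft_force: [-0.6, -0.9, -0.0]
finger_gap: 50.1
grip_force: 0.0
```

```bash
python3 look.py s5 2>/dev/null
```

```text
[519.9  74.4  74. ] [ 0.4  0.2 -0.8]
scene 668 [532.5  80.2] [513.1, 535.9, 547.4] [512.5, 532.6, 546.4] [518.8, 535.3, 546.7] [510.6, 532.6, 545.3] 
top 5 [508.4  42.3] [] [] [] []
```

apply_moves(series="0 0 0.01 0 -0.17; 0 0 0.008 0 -0.17; 0 0 0.006 0 -0.17; 0 0 0.004 0 -0.17; 0 0 0.003 0 -0.17")

```text
time: 16.57
tool_pos: [523.5, 74.5, 67.9]
tcp_rot: [-180.0, -0.3, 0.5]
ft_force: [-0.8, -0.2, 18.7]
finger_gap: 50.0
grip_force: 9.5
```

apply_moves(series="0.008 0 0.003 0 -0.17; 0 0 0.001 0 -0.17; 0 0 0 0 -0.17; 0 0 0 0 -0.17; 0 0 0 0 -0.17")

```text
time: 16.98
tool_pos: [527.0, 74.6, 67.9]
tcp_rot: [-180.0, -0.4, 0.5]
ft_force: [1.1, -0.3, 18.0]
finger_gap: 49.9
grip_force: 9.3
```

apply_moves(series="0 0 0 0 -0.17; 0 0 0 0 -0.17; 0 0 0 0 -0.17; 0 0 0 0 -0.17; 0 0 0 0 -0.17")

```text
time: 17.4
tool_pos: [527.0, 74.6, 67.9]
tcp_rot: [-180.0, -0.4, 0.5]
ft_force: [-0.3, -0.3, 19.4]
finger_gap: 50.1
grip_force: 9.2
```

apply_moves(series="0 0 0 0 -0.17; 0 0 0 0 -0.17; 0 0 0 0 -0.17; 0 0 0 0 -0.17; 0 0 0 0 -0.17")

```text
time: 17.82
tool_pos: [527.0, 74.6, 67.8]
tcp_rot: [-180.0, -0.4, 0.5]
ft_force: [0.0, 0.8, 17.9]
finger_gap: 50.0
grip_force: 9.2
```

apply_moves(series="0.01 0 0 0 -0.17; 0.01 0 0 0 -0.17; 0.01 0 0 0 -0.17; 0.01 0 0 0 -0.17; 0 0 0 0 -0.17")

```text
time: 18.23
tool_pos: [539.3, 74.8, 67.9]
tcp_rot: [-180.0, -0.4, 0.5]
ft_force: [0.3, 0.7, 18.9]
finger_gap: 50.3
grip_force: 9.8
```

apply_moves(series="0.01 0 0 0 -0.17; 0.01 0 0 0 -0.17; 0.01 0 0 0 -0.17; 0 0 0 0 -0.17; 0 0 -0.016 0 -0.17")

```text
time: 18.65
tool_pos: [545.8, 74.8, 70.2]
tcp_rot: [-180.0, -0.2, 0.5]
ft_force: [-0.2, 0.7, -0.0]
finger_gap: 50.1
grip_force: 0.0
```

apply_moves(series="0 0 -0.02 0 -0.17; -0.018 0 0 0 -0.17; -0.018 0 0 0 -0.17; 0 0 0 0 -0.17; 0 0 0 0 -0.17")

```text
time: 19.07
tool_pos: [532.4, 74.6, 74.2]
tcp_rot: [180.0, 0.1, 0.5]
ft_force: [0.7, -0.2, -0.9]
finger_gap: 49.8
grip_force: 0.0
```

```bash
python3 look.py s6 2>/dev/null
```

```text
[533.   74.6  74.5] [-0.1  0.1  0.3]
scene 667 [545.4  81.4] [526.6, 548.7, 559.4] [526.2, 546.3, 559.5] [533.9, 549.1, 559.0] [524.3, 546.5, 558.7] 
top 14 [521.5  48. ] [519.7, 522.1, 525.3] [] [] []
```

apply_moves(series="0 0 0.01 0 -0.17; 0 0 0.008 0 -0.17; 0 0 0.006 0 -0.17; 0 0 0.004 0 -0.17; 0 0 0.003 0 -0.17")

```text
time: 19.58
tool_pos: [535.8, 74.6, 67.9]
tcp_rot: [-180.0, -0.3, 0.5]
ft_force: [-0.7, -0.1, 16.8]
finger_gap: 50.1
grip_force: 8.5
```

apply_moves(series="0.01 0 0.002 0 -0.17; 0.01 0 0.001 0 -0.17; 0.01 0 0 0 -0.17; 0.01 0 0 0 -0.17; 0 0 0 0 -0.17")

```text
time: 20.0
tool_pos: [548.9, 74.9, 67.9]
tcp_rot: [-180.0, -0.4, 0.5]
ft_force: [0.6, 1.6, 15.8]
finger_gap: 49.9
grip_force: 8.2
```

apply_moves(series="0.01 0 0 0 -0.17; 0.01 0 0 0 -0.17; 0.01 0 0 0 -0.17; 0 0 0 0 -0.17; 0 0 -0.016 0 -0.17")

```text
time: 20.42
tool_pos: [555.6, 74.9, 70.4]
tcp_rot: [-180.0, -0.1, 0.5]
ft_force: [-0.3, 0.9, -0.1]
finger_gap: 50.0
grip_force: 0.0
```

apply_moves(series="0 0 -0.02 0 -0.17; -0.018 0 0 0 -0.17; -0.018 0 0 0 -0.17; 0 0 0 0 -0.17; 0 0 0 0 -0.17")

```text
time: 20.83
tool_pos: [542.6, 74.7, 74.9]
tcp_rot: [180.0, 0.1, 0.5]
ft_force: [0.4, 0.7, -0.1]
finger_gap: 50.1
grip_force: 0.0
```

```bash
python3 look.py s7 2>/dev/null
```

```text
[543.2  74.7  75.2] [-1.  -0.9 -0.7]
scene 683 [556.6  80.9] [537.5, 559.8, 571.0] [537.0, 557.2, 571.4] [544.2, 560.0, 570.7] [534.9, 556.6, 569.4] 
top 12 [532.7  49.5] [531.3, 533.5, 535.7] [] [] []
```

apply_moves(series="0 0 0.012 0 -0.17; 0 0 0.009 0 -0.17; 0 0 0.006 0 -0.17; 0 0 0.004 0 -0.17; 0 0 0.003 0 -0.17")

```text
time: 21.35
tool_pos: [546.2, 74.7, 67.8]
tcp_rot: [-180.0, -0.3, 0.5]
ft_force: [-0.6, -0.6, 17.2]
finger_gap: 50.0
grip_force: 9.1
```

apply_moves(series="0.01 0 0 0 -0.17; 0.01 0 0 0 -0.17; 0.01 0 0 0 -0.17; 0.01 0 0 0 -0.17; 0.01 0 0 0 -0.17")

```text
time: 21.77
tool_pos: [561.2, 75.0, 68.0]
tcp_rot: [-180.0, -0.3, 0.5]
ft_force: [-0.7, 0.6, 13.5]
finger_gap: 50.4
grip_force: 6.8
```

apply_moves(series="0 0 0 0 -0.17; 0 0 -0.02 0 -0.17; 0 0 -0.03 0 -0.17; 0 0 -0.08 0 -0.17; 0 0 -0.08 0 -0.17")

```text
time: 22.18
tool_pos: [557.0, 74.7, 127.7]
tcp_rot: [180.0, 0.2, 0.5]
ft_force: [0.8, 0.5, 0.2]
finger_gap: 50.1
grip_force: 0.0
```

apply_moves(series="-0.1 0 -0.08 0 -0.17; -0.12 0 0 0 -0.17; -0.12 0 0 0 -0.17; -0.12 0 0 0 -0.17; 0 0 0 0 -0.17")

```text
time: 22.6
tool_pos: [413.6, 73.6, 150.1]
tcp_rot: [180.0, 0.4, 0.5]
ft_force: [-1.2, -0.9, -0.3]
finger_gap: 50.2
grip_force: 0.0
```

```bash
python3 look.py s8
python3 - <<'E'
from h import *
t=dict(np.load("last_t.npz"));s=dict(np.load("last_s.npz"))
cv2.imwrite("pics/t8.png",np.hstack([cv2.resize(c,(380,400),interpolation=2) for c in(s["frame"][210:330,250:364],t["frame"][180:290,235:340])]))
E
```

```text
[419.4  73.6 152.5] [-0.2 -0.4  0.6]
scene 758 [562.4  80. ] [544.1, 564.7, 578.5] [543.5, 564.5, 578.1] [544.1, 563.8, 577.7] [540.8, 562.1, 576.7] 
top 427 [556.8  75.3] [539.9, 556.0, 578.1] [539.6, 555.4, 577.4] [538.6, 555.2, 576.8] [538.5, 557.0, 575.9]
```

View pics/t8.png

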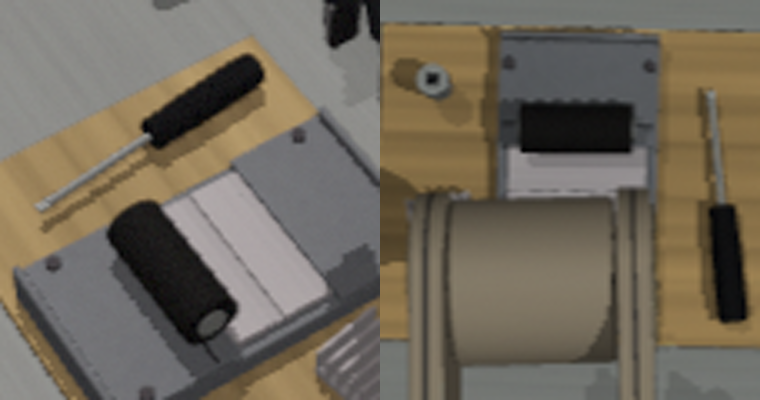

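The picture shows the roller just short of the line (line end at about pixel (305,314) in the scene frame), with both platens looking level. I'll measure it more exactly.

```bash
cat > fin.py <<'E'
from bench import *
from h import *
s=snapshot("scene");t=snapshot("top");t0=dict(np.load("top0.npz"));s0=dict(np.load("scene0.npz"))
print("top",roller(t,268,312,195,228,50.5));print("scene",roller(s,270,325,255,320,50.5))
P,P0=cloud(s),cloud(s0)
def h(P,xr,yr=(30,120)):
    m=(P[...,0]>xr[0])&(P[...,0]<xr[1])&(P[...,1]>yr[0])&(P[...,1]<yr[1])&(P[...,2]>20)&(P[...,2]<45);return P[m][:,2].mean().round(2),int(m.sum())
for n,x in(("a",(486,508)),("b",(521,545)),("near land",(430,470)),("far land",(590,620))): print(n,"before",h(P0,x),"now",h(P,x))
# level end of line beside the roller in scene: dark pixels
g=cv2.cvtColor(s["frame"],6);print(sense()["tool_pos"])
np.savez("last_s.npz",**s);np.savez("last_t.npz",**t)
E
python3 fin.py
```

```text
top (array([558.98651123,  77.33718872]), array([558.8090109 ,  77.95377929]), np.float64(1.4891573470707213), np.int32(427))
scene (array([560.03289795,  74.07079315]), array([560.0168201 ,  72.64235299]), np.float64(-1.209861730255196), np.int32(745))
a before (np.float64(32.08), 359) now (np.float64(30.22), 352)
b before (np.float64(32.07), 402) now (np.float64(30.53), 170)
near land before (np.float64(31.85), 116) now (np.float64(30.32), 615)
far land before (np.float64(30.17), 530) now (np.float64(30.32), 523)
[421.53944205  73.58675556 153.17031714]
```

The roller is 4.3 mm short of the line and about 1° off in yaw. I'll make one short correcting stroke with a slight twist.

apply_moves(series="0.11 0 0 0 -0.17; 0.11 0 0 0 -0.17; 0.11 0 0 0 -0.17; 0.11 0 0 0 -0.17; 0 0 0 0 -0.17")

```text
time: 23.22
tool_pos: [557.7, 74.3, 150.0]
tcp_rot: [180.0, 0.1, 0.5]
ft_force: [0.1, -0.9, -0.6]
finger_gap: 50.1
grip_force: 0.0
```

apply_moves(series="0 0 0.08 0 -0.17; 0 0 0.08 0 -0.17; 0 0 0.05 0 -0.17; 0 0 0.03 0 -0.17; 0 0 0 0 -0.17")

```text
time: 23.63
tool_pos: [551.5, 74.6, 77.5]
tcp_rot: [180.0, 0.3, 0.5]
ft_force: [-0.5, -0.3, 0.0]
finger_gap: 49.9
grip_force: 0.0
```

apply_moves(series="0 0 0 0 -0.17; 0 0 0 0 -0.17")

```text
time: 23.8
tool_pos: [553.9, 74.8, 81.7]
tcp_rot: [-180.0, -0.1, 0.5]
ft_force: [-0.3, 0.6, 0.5]
finger_gap: 50.1
grip_force: 0.0
```

apply_moves(series="0 0 0.014 0 -0.17; 0 0 0.012 0 -0.17; 0 0 0.007 0 -0.17; 0 0 0.005 0 -0.17; 0 0 0.004 0 -0.17")

```text
time: 24.22
tool_pos: [552.7, 74.7, 68.0]
tcp_rot: [-180.0, -0.0, 0.5]
ft_force: [-0.6, 0.2, 9.7]
finger_gap: 50.2
grip_force: 5.5
```

apply_moves(series="0 0 0.003 0 -0.17; 0 0 0.002 0 -0.17; 0 0 0 0 -0.17")

```text
time: 24.47
tool_pos: [554.2, 74.8, 68.0]
tcp_rot: [-180.0, -0.2, 0.5]
ft_force: [-0.3, 0.0, 6.5]
finger_gap: 50.0
grip_force: 3.6
```

apply_moves(series="0 0 0.003 0 -0.17; 0.01 0 0 0.007 -0.17; 0.01 0 0 0.007 -0.17; 0.009 0 0 0 -0.17; 0 0 0 0 -0.17")

```text
time: 24.88
tool_pos: [563.9, 74.9, 68.0]
tcp_rot: [-180.0, -0.3, -1.1]
ft_force: [0.9, 0.6, 12.1]
finger_gap: 50.0
grip_force: 5.9
```

apply_moves(series="0 0 0 0 -0.17; 0 0 -0.006 0 -0.17; 0 0 -0.02 0 -0.17; 0 0 -0.08 0 -0.17; 0 0 -0.08 0 -0.17")

```text
time: 25.3
tool_pos: [559.5, 74.6, 120.2]
tcp_rot: [180.0, 0.2, -1.1]
ft_force: [0.7, -0.5, 0.5]
finger_gap: 50.2
grip_force: 0.0
```

apply_moves(series="-0.1 0 -0.08 0 -0.17; -0.12 0 0 0 -0.17; -0.12 0 0 0 -0.17; -0.12 0 0 0 -0.17; 0 0 0 0 -0.17")

```text
time: 25.72
tool_pos: [416.1, 77.5, 142.8]
tcp_rot: [180.0, 0.4, -1.1]
ft_force: [-1.1, 0.1, -0.6]
finger_gap: 49.9
grip_force: 0.0
```

```bash
python3 look.py s9; python3 fin.py
```

```text
[422.1  77.4 145.2] [-0.1  0.2 -0.2]
scene 771 [567.8  80.5] [548.7, 568.5, 583.1] [548.2, 569.0, 583.7] [548.1, 569.1, 583.5] [548.2, 569.2, 583.3] 
top 418 [561.9  75.7] [545.3, 559.4, 580.5] [544.8, 561.2, 579.6] [544.5, 561.5, 579.8] [544.4, 562.5, 581.9] 
top (array([563.72076416,  77.46878052]), array([563.64280634,  78.12732667]), np.float64(-1.087011584312761), np.int32(426))
scene (array([565.28326416,  75.02471161]), array([565.39973423,  73.13253501]), np.float64(-2.7298328036836064), np.int32(750))
a before (np.float64(32.08), 359) now (np.float64(30.31), 355)
b before (np.float64(32.07), 402) now (np.float64(30.49), 254)
near land before (np.float64(31.85), 116) now (np.float64(30.29), 620)
far land before (np.float64(30.17), 530) now (np.float64(30.26), 527)
[424.28351032  77.3424185  145.98809092]
```

Run:
```python
from h import *
from bench import snapshot
def edges(c,ctr,yaw,z,L=32):
    g=cv2.cvtColor(c["frame"],6).astype(np.float32);K,T=c["intrinsics"],c["extrinsics"]
    def px(w):
        p=(np.asarray(w)-T[:3,3])@T[:3,:3];p=p@K.T;return (p[:,:2]/p[:,2:]).astype(np.float32)
    o=np.arange(-32,32.1,.5);ys=np.arange(-L,L+1,2);out=[[],[]]
    for y in ys:
        w=np.c_[ctr[0]+o,np.full(len(o),ctr[1]+y),np.full(len(o),z)];p=px(w)
        v=cv2.remap(g,p[None,:,0].copy(),p[None,:,1].copy(),1)[0]
        thr=50
        i0=len(o)//2
        i=i0
        while i>0 and v[i]<thr:i-=1
        out[0].append(o[i]+(thr-v[i])/(v[i+1]-v[i]-1e-6)*.5)
        i=i0
        while i<len(o)-1 and v[i]<thr:i+=1
        out[1].append(o[i]-(thr-v[i])/(v[i-1]-v[i]-1e-6)*.5)
    for e in out:
        e=np.array(e);k=abs(e-np.median(e))<3;f=np.polyfit(ys[k],e[k],1);print("  edge",(ctr[0]+f[1]).round(2),"yaw",np.degrees(np.arctan(-f[0])).round(2),k.sum())
t,s=dict(np.load("last_t.npz")),dict(np.load("last_s.npz"))
print("top");edges(t,(563,75),0,50.5);print("scene");edges(s,(564,75),0,50.5)
t,s=dict(np.load("top0.npz")),dict(np.load("scene0.npz"))
print("start top");edges(t,(463,75),0,50.5);print("scene");edges(s,(465,75),0,50.5)
```

```text
top
  edge 543.9 yaw -0.39 33
  edge 584.04 yaw -0.34 33
scene
  edge 545.41 yaw -0.13 33
  edge 585.63 yaw -0.49 33
start top
  edge 443.49 yaw 1.73 33
  edge 484.07 yaw 1.65 33
scene
  edge 445.11 yaw 1.68 33
  edge 486.87 yaw 1.31 33
```

The roller is about 1 mm from the line and about 0.8° off square. Both platens are level with the landings, and the robot is clear of everything. I'll hand it in.

```bash
python3 -c "
from bench import hand_in;print(hand_in())"
```

```text
the job is handed in; nothing more can be done
None
```

The job is handed in: platen a and then platen b were rolled down flush (depth images agree to about 0.2 mm) and held at about 18–20 N, no force reading exceeded 22 N, and the roller rests about 1 mm past the line and about 0.8° off square.

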